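Press the microscope bushes home

TASK

Two microscope stand parts, the round pillar foot and the block-shaped focus carrier, each lie in a jig with a brass bush only started in its bore. Press both bushes straight down until their flanges rest fully on the housings: stop as soon as you feel the resistance climb at the shoulder, and never push a bush harder than 35 N. Leave the other things on the bench where they are.

Things in the scene. Friction and masses are not known exactly. Their poses are not given: they have to be found in the camera images.
- foot_jig: (all sizes in mm) dark steel jig plate fixed to the table, 150 (its x) x 120 (its y), top at 12, with a black rubber pad up to 20, carrying the pillar foot at its centre. Origin: centre of the underside, on the table. It may stand left or right and be turned
- pillar_foot: light grey cast round foot, 112 in diameter at the bottom, 92 at the top, 40 high, bore in the middle of its top, on its rubber pad, which gives about 1 mm per 5 N (6 at most) and springs back. Origin: centre of its underside, z up; it is 20 above the table when unloaded
- foot_bush: brass bush started in the pillar foot: flange 72 diameter, 8 thick, closed flat top; barrel 56 diameter. Origin on its axis at the flange's underside, z up; the top to push on is 8 above it. Slides only down, stays where left. Starts 14 to 24 above home; home = underside on the housing's top face (origin 40 above the housing's). Moves at about 6 N; once home force climbs about 5 N per mm. Over 35 N spoils it
- carrier_jig: the same kind of jig plate as foot_jig, carrying the focus carrier at its centre; the two may have swapped places
- focus_carrier: light grey block, 104 (its x) x 84 (its y) x 65 high, bore in the middle of its top, a black knob on its +y side (18 out) and a steel stud on its -x side, on its rubber pad, which gives about 1 mm per 5 N (6 at most) and springs back. Origin: centre of its underside, z up; it is 20 above the table when unloaded
- carrier_bush: brass bush started in the focus carrier: flange 72 diameter, 8 thick, closed flat top; barrel 56 diameter. Origin on its axis at the flange's underside, z up; the top to push on is 8 above it. Slides only down, stays where left. Starts 14 to 24 above home; home = underside on the housing's top face (origin 65 above the housing's). Moves at about 9 N; once home force climbs about 5 N per mm. Over 35 N spoils it
- eyepiece: a microscope eyepiece standing upright between the two jigs, steel tube with black eyecup, 75 high, 37 across; leave it alone (origin: underside centre)
- lens_cleaner: a small bottle, 120 high, 48 across; leave it alone (origin: underside centre)
- sample_dish: a shallow white dish, 90 across, 18 high; leave it alone (origin: underside centre)
- rock_sample: a rock specimen, about 72 across, 38 high; leave it alone (origin: underside centre)
Things that resemble listed ones, but are neither listed nor needed, are in the scene too. What is shaped like the foot_jig but green is not meant.

How it is judged:
By the outcome, as a careful person would: the job done as asked, in the order asked, and still so for the second after the job is handed in, with the robot touching nothing.
It also fails if it takes over 42 s, if anything falls off the work surface, if the arm or the gripper's body presses on something with over 40 N, if the wrist force passes 120 N, or if a joint passes its speed limit or range.

ROBOT

A 6-joint arm with a two-finger parallel gripper is mounted at the origin on the work surface. World frame = base frame: x ahead of the robot, y to its left, z up, the work surface at z = 0. Lengths are in m, angles in rad, forces in N, time in s.
With the tool pointing down it reaches from about 0.35 to 0.85 m from the base axis. Payload 8.1 kg.
Tool frame: the origin (TCP) lies at the very end of the fingers, on their centre line; the grasp point (between the pads) lies 19 mm behind it; z points along the fingers, y is the line along which they close (so a half turn about z gives the same grasp; the last joint's range is limited). The gripper opens to 85 mm and grips with 20 to 120 N. Pads are 22 mm wide; open, the fingers measure 114 mm over their backs; the gripper's body (76 mm by 85 mm) begins 54 mm behind the grasp point. The pads swing forward as they close: fully open they stand 13 mm farther back than shut.
Start: joints at [-1.22, 0.13, 1.488, -0, 1.523, -0.085], TCP at [0.253, -0.544, 0.192] pointing down, gripper open.
Joint ranges: [-2.96, 2.96], [-0.89, 2.26], [0.02, 2.5], [-1.34, 4.48], [0, 2.73], [-2.66, 2.66]. Speed limits (rad/s): [2.39, 2.39, 2.79, 3.14, 3.14, 3.14].

INTERFACE

Orientations are given as a unit quaternion [w, x, y, z].
In Python, from workcell import arm gives the robot as it stands. The module is installed in compiled form; this text tells all that it offers.
- The arm moves only by the shell command python3 -m inch 'ROWS' [OPENING] [FORCE]. ROWS is a JSON object of lists of equal length, an entry for each row: "delta_pos": the shift along the tool's x, y, z scaled (see below), a list of three; "yaw": the turn about the tool's z scaled (see below). A call has 1 to 5 rows; each row shifts and turns the commanded pose from where the row before left it, along the tool's axes as they then stand; what a row does not reach is not made up. The controller multiplies each number of a shift by 0.05 m and each number of a turn by 8 degrees. A row lasts 1/10 s, in which the tool goes at most 50 mm and 8.59 degrees, less where a joint would pass 70% of its speed; a pose out of reach is approached as far as the arm can. A call with a number of a shift or a turn outside -1 to 1 is refused whole. A call with a gripper value outside its range is refused whole. OPENING is the closure, from 0 (fully open) to 1 (shut), set as the call begins (- or left out, the last holds). The fingers move at their own pace and stop on an object; FORCE is the grip in N (left out, the last holds). Time passes only in rows, so rows that do not move let the fingers close. It gives the time, the measured TCP pose, the force, the opening and the grip force at its end, in the units of the state.
- arm.state(): the state, without advancing time (a new reading comes with each control period).
- arm.get_image(name): name is "scene" or "top" or "wrist"; returns a dict with "img" (480x640x3 uint8, blue, green, red), "mtx" (3x3 intrinsics, pixels), "R" (3x3) and "t" (3): a world point X has camera coordinates R X + t. Camera axes: x right, y down, z forward; pixel columns grow to the right and rows downward; lengths in m; the calibration is good to about 2 mm. A picture is of the moment at which its call begins. There is no depth.
- arm.close_job(): hands the job in; it is judged then, once.
The state is a dict: "t": time; "joints": joint angles; "joint_velocities": joint speeds; "joint_efforts": joint torques, N m; "ee_pos": TCP position; "ee_rot": TCP orientation; "contact_force": force on the tool from outside, world axes, zero at the start; "ft_torque": the same for the moment, N m; "gripper_width": opening from 0.0 (shut) to 1.0 (fully open); "grasp_force": force on a finger pad.
Only numpy, scipy, OpenCV 4.12 (cv2) and the standard library are available. Lean on these libraries where they do the work, as an engineer would, in place of code of your own. Each camera call takes 0.05 s, during which the arm holds its last target. There are 200 camera calls.

## Working session

There is one attempt and no reset: what is moved stays moved. The work goes in short steps, Python scripts to look and compute and a shell command to move; the robot and the scene stay as the last step left them, time stands still between calls to the robot, and variables do not carry over. Pictures are saved under pics/ and viewed, at most 10 in all, crops included, and the job is handed in when it is done.

```bash
mkdir -p pics; cat > h.py <<'E'
import numpy as np,cv2,pickle
from workcell import arm
def snap(n,f):
    d=arm.get_image(n); cv2.imwrite(f'pics/{f}.png',d['img']); pickle.dump(d,open(f'pics/{f}.pkl','wb')); return d
def load(f): return pickle.load(open(f'pics/{f}.pkl','rb'))
def ray(d,u,v):
    R=np.array(d['R']);t=np.array(d['t']); return -R.T@t, R.T@np.linalg.inv(d['mtx'])@[u,v,1]
def at(d,u,v,z):
    c,r=ray(d,u,v); return c+r*(z-c[2])/r[2]
def proj(d,X):
    p=np.array(d['mtx'])@(np.array(d['R'])@np.array(X)+d['t']); return p[:2]/p[2]
E
python3 - <<'E'
from h import *
for n in('top','scene'):
    d=snap(n,n+'0'); print(n,ray(d,320,240))
print(arm.state())
E
```

```text
top (array([ 0.21634706, -0.00302774,  1.68512565]), array([ 0.13906002,  0.00164393, -0.99031162]))
scene (array([0.98522161, 0.71797239, 0.71468407]), array([-0.49122607, -0.66330131, -0.56469946]))
{'t': 0.1, 'joints': array([-1.22037411e+00,  1.31085127e-01,  1.48921982e+00, -3.25140460e-05,
        1.52295633e+00, -8.53741961e-02]), 'joint_velocities': array([ 0.00075164, -0.00049194, -0.0016708 , -0.00081469, -0.00050708,
        0.00215386]), 'joint_efforts': array([ 1.35448598e-03, -5.70949709e+01, -5.01943982e+01, -1.48963718e-04,
        8.16249725e-03, -6.96340453e-05]), 'ee_pos': array([ 0.25310679, -0.54337639,  0.19112252]), 'ee_rot': array([-8.24851422e-04,  9.76353456e-01,  2.16178706e-01, -1.26338494e-04]), 'contact_force': array([0.29740377, 0.06667705, 1.40905709]), 'ft_torque': array([-0.00394532, -0.03170322, -0.03588155]), 'grasp_force': 0.0, 'gripper_width': 1.0009696106562427}
```

View pics/top0.png

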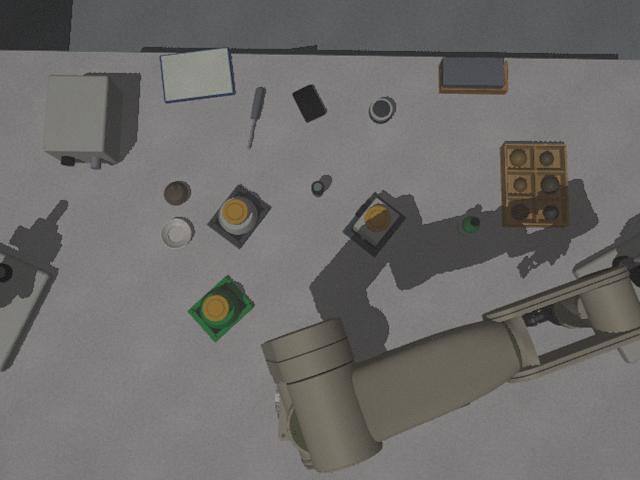

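View pics/scene0.png

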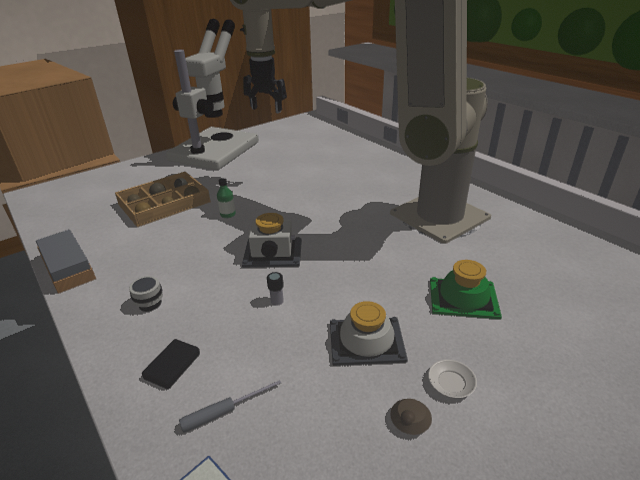

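Top view: the foot with its bush is at about (236,211) and the carrier with its bush at about (377,218). The green decoy is at (216,308) and the eyepiece at (318,187), between the jigs. I'll enlarge both targets.

```bash
python3 - <<'E'
from h import *
t=load('top0')['img'];s=load('scene0')['img']
r=lambda i,x,y:cv2.resize(i[y:y+75,x:x+100],(400,300),interpolation=cv2.INTER_CUBIC)
m=np.vstack([np.hstack([r(t,190,178),r(t,327,185)]),np.hstack([r(s,320,290),r(s,225,200)])])
cv2.imwrite('pics/m.png',cv2.convertScaleAbs(m,alpha=1.4))
E
```

```text
(no output)
```

View pics/m.png

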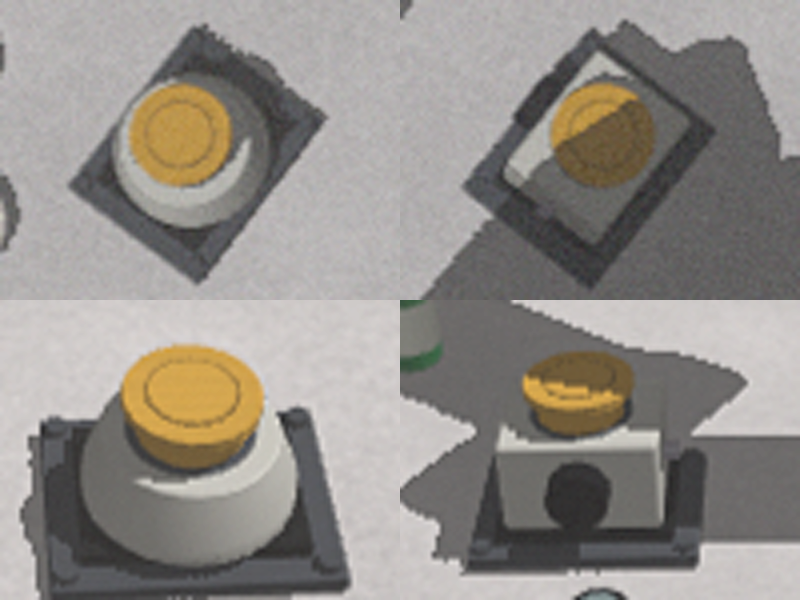

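Crops: foot bush top centre is at top-view (235,211.7) and scene (368,313). Carrier bush top centre is at top-view (377.7,218.5) and scene (269.8,218). The jig corners are clear as well.

```bash
python3 - <<'E'
from h import *
t=load('top0');s=load('scene0')
def tri(a,b):
    A=[];B=[]
    for d,p in((t,a),(s,b)):
        c,r=ray(d,*p); r/=np.linalg.norm(r); P=np.eye(3)-np.outer(r,r); A.append(P);B.append(P@c)
    return np.linalg.lstsq(np.vstack(A),np.hstack(B),rcond=None)[0]
g=lambda x,y,ox,oy:((x-1.5)/4+ox,(y-1.5)/4+oy)
for n,a,b,o,so,cs,off in(('foot',(180,135),(193,92),(190,178),(320,290),[(203,25),(327,117),(200,283),(70,185)],0),('carrier',(203,134),(179,72),(327,185),(225,200),[(195,28),(314,130),(190,288),(65,186)],0)):
    print(n,'tri',tri(g(*a,*o),g(*b,*so)))
    C=np.array([at(t,*g(*c,*o),.012) for c in cs]);print('jig centre',C.mean(0),'sides',np.linalg.norm(C-np.roll(C,1,0),axis=1))
    zt=(.068 if n=='foot' else .093)+.019
    print('at z',zt,at(t,*g(*a,*o),zt))
print('eyepiece',at(t,317,187,.075))
E
```

```text
foot tri [0.51799081 0.23948112 0.08126245]
jig centre [0.51947988 0.23412022 0.012     ] sides [0.15146938 0.11424264 0.15150869 0.11929096]
at z 0.08700000000000001 [0.51765139 0.23786423 0.087     ]
carrier tri [ 0.49915136 -0.1558628   0.11097645]
jig centre [ 0.50047542 -0.15756945  0.012     ] sides [0.1511704  0.11432637 0.14756126 0.11649842]
at z 0.112 [ 0.49987774 -0.15642189  0.112     ]
eyepiece [0.59308372 0.0102357  0.075     ]
```

```bash
for i in 1 2 ; do :; done
R='-'; python3 -m inch '{"delta_pos":[[0.55,-0.6,0],[0.55,-0.6,0],[0.55,-0.6,0],[0.55,-0.6,0],[0.55,-0.6,0]],"yaw":[0,0,0,0,0]}' 1
python3 -m inch '{"delta_pos":[[0.55,-0.6,0],[0.55,-0.6,0],[0.55,-0.6,0],[0.55,-0.6,0],[0.55,-0.6,0]],"yaw":[0,0,0,0,0]}'
python3 -m inch '{"delta_pos":[[0.55,-0.6,0],[0.55,-0.6,0],[0.55,-0.6,0],[0.55,-0.6,0],[0.55,-0.6,0]],"yaw":[0,0,0,0,0]}'
```

```text
t: 0.6
ee_pos: [0.3146, -0.3481, 0.1916]
ee_rot: [-0.0, 0.976, 0.216, -0.0]
contact_force: [0.8, -0.6, 1.2]
gripper_width: 0.144
grasp_force: 0.0
t: 1.1
ee_pos: [0.3759, -0.1542, 0.1918]
ee_rot: [-0.0, 0.976, 0.216, -0.0]
contact_force: [1.2, 1.1, -0.3]
gripper_width: -0.002
grasp_force: 0.0
t: 1.6
ee_pos: [0.4373, 0.0399, 0.1919]
ee_rot: [0.0, 0.976, 0.216, -0.0]
contact_force: [0.9, -0.6, -0.4]
gripper_width: -0.002
grasp_force: 0.0
```

```bash
python3 -m inch '{"delta_pos":[[0.63,-0.58,0],[0.63,-0.58,0],[0.63,-0.58,0],[0.62,-0.58,0],[0.62,-0.58,0]],"yaw":[0,0,0,0,0]}'
python3 -m inch '{"delta_pos":[[0,0,0],[0,0,0.4],[0,0,0.4],[0,0,0.4],[0,0,0]],"yaw":[0,0,0,0,0]}'
python3 - <<'E'
from h import *
d=snap('wrist','w1'); s=snap('scene','s1')
print(proj(d,[.518,.237,.085]),proj(d,arm.state()['ee_pos']))
a=cv2.resize(d['img'],(400,300)); b=cv2.resize(s['img'][200:380,260:500],(400,300))
cv2.imwrite('pics/m1.png',np.hstack([a,b]))
E
```

```text
t: 2.1
ee_pos: [0.5181, 0.2374, 0.1915]
ee_rot: [0.0, 0.976, 0.216, -0.0]
contact_force: [0.8, 0.4, 0.3]
gripper_width: -0.001
grasp_force: 0.0
t: 2.6
ee_pos: [0.5153, 0.2343, 0.1283]
ee_rot: [0.0, 0.976, 0.216, -0.003]
contact_force: [-0.4, 0.3, 0.2]
gripper_width: -0.004
grasp_force: 0.0
[312.88667627 239.63167487] [315.52197148 276.93270392]
```

View pics/m1.png

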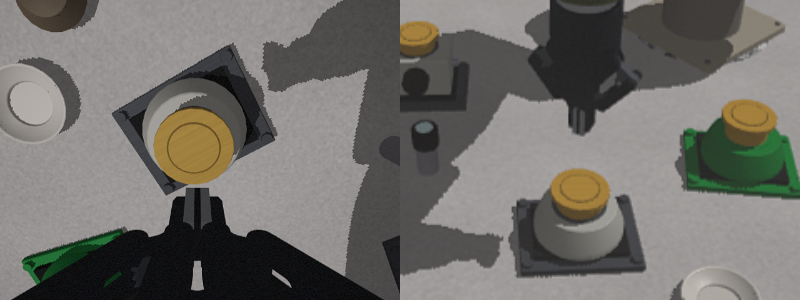

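Wrist view: bush top centre is at about (310,235) full-res, against a predicted (313,240), so the XY estimate agrees. The fingertip sits at about (315,299), lower than the TCP projection. I'll check that against the scene view.

```bash
python3 - <<'E'
from h import *
s=arm.state();p=s['ee_pos'];print(p,s['ee_rot'],s['t'],s['contact_force'])
w=load('w1');c=load('s1')
print('cam h',ray(w,320,240),w['mtx'][0][0])
for dz in(0,.006,.013,.02):
    q=p+[0,0,dz]; u=proj(w,q)/1.6; v=(proj(c,q)-[260,200])/.6; print(dz,u,v+[400,0])
print(at(w,310,235,.085),at(w,310,235,.09))
E
```

```text
[0.51746746 0.23517055 0.13198159] [ 1.22196333e-04  9.76381126e-01  2.16054283e-01 -6.55438801e-04] 2.7 [ 0.11372165 -0.8283152   0.50597973]
cam h (array([0.59009755, 0.26912418, 0.30891215]), array([-0.29742854, -0.15067712, -0.94288842])) 429.27808640055974
0 [197.20123217 173.08293995] [578.23181277 153.64753028]
0.006 [197.20564921 176.63920458] [578.40489114 149.7420833 ]
0.013 [197.21115245 181.06998917] [578.60850608 145.14759055]
0.02 [197.21707351 185.8371777 ] [578.81396475 140.51149489]
[0.51978303 0.23957993 0.085     ] [0.52135317 0.24023966 0.09      ]
```

```bash
python3 -m inch '{"delta_pos":[[0.04,-0.05,0.1],[0,0,0.2],[0,0,0.2],[0,0,0.15],[0,0,0.0]],"yaw":[0,0,0,0,0]}'
python3 -m inch '{"delta_pos":[[0,0,0.04],[0,0,0.04],[0,0,0.04],[0,0,0.04]],"yaw":[0,0,0,0]}'
```

```text
t: 3.2
ee_pos: [0.5174, 0.2383, 0.0976]
ee_rot: [0.0, 0.976, 0.216, -0.002]
contact_force: [0.8, -0.6, 0.1]
gripper_width: -0.0
grasp_force: 0.0
t: 3.6
ee_pos: [0.5189, 0.2388, 0.0917]
ee_rot: [-0.0, 0.976, 0.216, 0.0]
contact_force: [-0.1, 0.4, -0.7]
gripper_width: 0.003
grasp_force: 0.0
```

```bash
python3 -m inch '{"delta_pos":[[0,0,0.04],[0,0,0.04],[0,0,0.04]],"yaw":[0,0,0]}'
python3 -m inch '{"delta_pos":[[0,0,0.04],[0,0,0.04]],"yaw":[0,0]}'
python3 - <<'E'
from h import *
d=snap('scene','s2')
p=arm.state()['ee_pos'];print(p,proj(d,p))
cv2.imwrite('pics/m2.png',cv2.resize(d['img'][250:370,290:450],(640,480)))
E
```

```text
t: 3.9
ee_pos: [0.5187, 0.2388, 0.0855]
ee_rot: [-0.0, 0.976, 0.216, 0.0]
contact_force: [0.1, -0.0, -1.5]
gripper_width: -0.002
grasp_force: 0.0
t: 4.1
ee_pos: [0.5187, 0.2388, 0.0814]
ee_rot: [-0.0, 0.976, 0.216, -0.0]
contact_force: [0.1, -0.1, -0.1]
gripper_width: -0.002
grasp_force: 0.0
[0.51843359 0.23870086 0.08101158] [366.91833875 312.55257619]
```

View pics/m2.png

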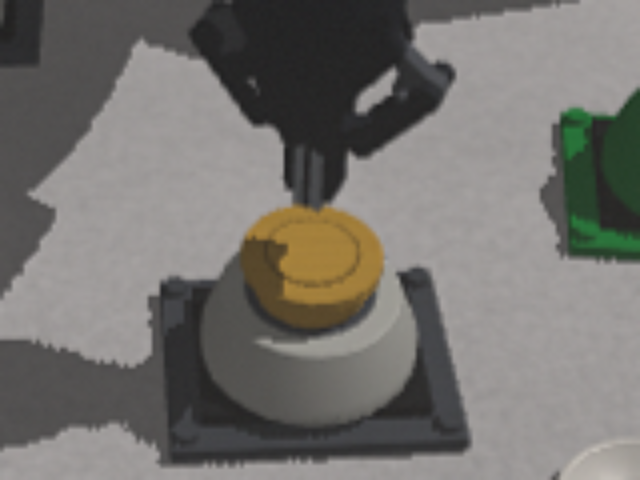

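The tip is at scene (369,302) with a gap still above the bush, while the TCP projects to (367,312.5). I'll triangulate the visible tip from the earlier pair before going on.

```bash
python3 - <<'E'
from h import *
def tri(L):
    A=[];B=[]
    for d,p in L:
        c,r=ray(d,*p); r/=np.linalg.norm(r); P=np.eye(3)-np.outer(r,r); A.append(P);B.append(P@c)
    return np.linalg.lstsq(np.vstack(A),np.hstack(B),rcond=None)[0]
print(tri([(load('w1'),(315,299)),(load('s1'),(368.5,281))]), 'tcp .5175 .2352 .132')
w=snap('wrist','w2'); print(proj(w,arm.state()['ee_pos'])); print(tri([(w,(310,235)),(load('s1'),(368,313))]))
i=w['img'].copy(); cv2.imwrite('pics/m3.png',i[100:400,120:520])
print(arm.state()['joints'])
E
```

```text
[0.51992082 0.23814684 0.16266171] tcp .5175 .2352 .132
[315.12845288 278.42132404]
[0.538717   0.25528301 0.10292585]
[3.41648104e-01 1.32047338e-01 1.69304242e+00 1.33208784e-05
 1.31719307e+00 1.47663523e+00]
```

View pics/m3.png

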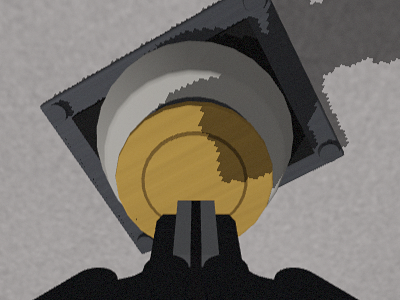

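Wrist view: the tip is at (316,300) and the bush ring centre at (313,280), right where the TCP axis projects. So XY is centred, and the shut fingers end about 25 mm above the reported TCP. I'll carry on down, guided by force.

```bash
python3 -m inch '{"delta_pos":[[0,0,0.04],[0,0,0.04],[0,0,0.04]],"yaw":[0,0,0]}'|grep -E 'pos|force'
python3 -m inch '{"delta_pos":[[0,0,0.04],[0,0,0.04],[0,0,0]],"yaw":[0,0,0]}'|grep -E 'pos|contact'
python3 -m inch '{"delta_pos":[[0,0,0.04],[0,0,0.04],[0,0,0]],"yaw":[0,0,0]}'|grep -E 'pos|contact'
```

```text
ee_pos: [0.5187, 0.2388, 0.0754]
contact_force: [-0.5, -0.2, 0.8]
grasp_force: 0.0
ee_pos: [0.5184, 0.2387, 0.0711]
contact_force: [-0.4, -0.5, -0.2]
ee_pos: [0.5185, 0.2387, 0.0672]
contact_force: [-0.5, 0.5, -0.1]
```

```bash
for k in 1; do
python3 -m inch '{"delta_pos":[[0,0,0.04],[0,0,0.04],[0,0,0]],"yaw":[0,0,0]}'|grep -E 'pos|contact'
python3 -m inch '{"delta_pos":[[0,0,0.04],[0,0,0]],"yaw":[0,0]}'|grep -E 'pos|contact'
python3 -m inch '{"delta_pos":[[0,0,0.04],[0,0,0]],"yaw":[0,0]}'|grep -E 'pos|contact'; done
```

```text
ee_pos: [0.5185, 0.2387, 0.0632]
contact_force: [0.0, 0.1, -0.7]
ee_pos: [0.5185, 0.2387, 0.0613]
contact_force: [-0.2, -1.1, 0.2]
ee_pos: [0.5185, 0.2387, 0.0593]
contact_force: [-0.8, -0.8, -0.4]
```

```bash

python3 -m inch '{"delta_pos":[[0,0,0.04],[0,0,0]],"yaw":[0,0]}'|grep -E 'pos|contact'
python3 -m inch '{"delta_pos":[[0,0,0.04],[0,0,0]],"yaw":[0,0]}'|grep -E 'pos|contact'
python3 -m inch '{"delta_pos":[[0,0,0.04],[0,0,0]],"yaw":[0,0]}'|grep -E 'pos|contact'
python3 - <<'E'
from h import *
d=snap('scene','s3')
cv2.imwrite('pics/m4.png',cv2.resize(d['img'][270:370,320:420],(500,500)))
E
```

```text
ee_pos: [0.5185, 0.2387, 0.0573]
contact_force: [1.0, 0.2, -0.0]
ee_pos: [0.5185, 0.2387, 0.0553]
contact_force: [-0.6, -0.3, 0.5]
ee_pos: [0.5185, 0.2387, 0.0533]
contact_force: [-1.1, -0.7, 0.2]
```

View pics/m4.png

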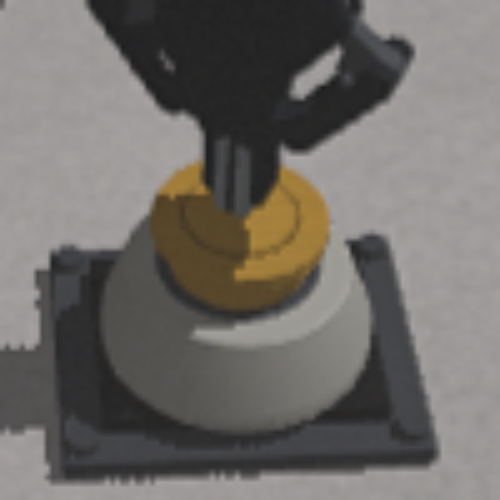

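The tip (235,215 in the crop) is now almost on the ring centre (240,218) and its shadow is closing in, so contact is near.

```bash

python3 -m inch '{"delta_pos":[[0,0,0.03],[0,0,0]],"yaw":[0,0]}'|grep -E 'pos|contact'
python3 -m inch '{"delta_pos":[[0,0,0.03],[0,0,0]],"yaw":[0,0]}'|grep -E 'pos|contact'
python3 -m inch '{"delta_pos":[[0,0,0.03],[0,0,0]],"yaw":[0,0]}'|grep -E 'pos|contact'
```

```text
ee_pos: [0.5186, 0.2387, 0.0519]
contact_force: [0.0, 0.3, 0.1]
ee_pos: [0.5185, 0.2387, 0.0503]
contact_force: [0.5, -0.0, -0.3]
ee_pos: [0.5186, 0.2387, 0.0489]
contact_force: [1.1, -0.5, -0.6]
```

```bash

python3 -m inch '{"delta_pos":[[0,0,0.03],[0,0,0]],"yaw":[0,0]}'|grep -E 'pos|contact'
python3 -m inch '{"delta_pos":[[0,0,0.03],[0,0,0]],"yaw":[0,0]}'|grep -E 'pos|contact'
python3 -m inch '{"delta_pos":[[0,0,0.03],[0,0,0]],"yaw":[0,0]}'|grep -E 'pos|contact'
```

```text
ee_pos: [0.5185, 0.2387, 0.0473]
contact_force: [0.5, 0.2, 0.4]
ee_pos: [0.5188, 0.2388, 0.0461]
contact_force: [-0.3, -0.3, 1.2]
ee_pos: [0.5189, 0.2389, 0.0449]
contact_force: [-1.4, -0.8, 3.6]
```

```bash

python3 -m inch '{"delta_pos":[[0,0,0.04],[0,0,0]],"yaw":[0,0]}'|grep -E 'pos|contact'
python3 -m inch '{"delta_pos":[[0,0,0.04],[0,0,0]],"yaw":[0,0]}'|grep -E 'pos|contact'
python3 -m inch '{"delta_pos":[[0,0,0.04],[0,0,0]],"yaw":[0,0]}'|grep -E 'pos|contact'
```

```text
ee_pos: [0.5189, 0.2389, 0.0427]
contact_force: [-0.7, 0.2, 5.6]
ee_pos: [0.519, 0.2389, 0.0407]
contact_force: [0.7, -0.2, 3.7]
ee_pos: [0.519, 0.2389, 0.0386]
contact_force: [0.3, 0.8, 4.1]
```

```bash

python3 -m inch '{"delta_pos":[[0,0,0.03],[0,0,0]],"yaw":[0,0]}'|grep -E 'pos|contact'
python3 -m inch '{"delta_pos":[[0,0,0.03],[0,0,0]],"yaw":[0,0]}'|grep -E 'pos|contact'
```

```text
ee_pos: [0.5189, 0.2389, 0.0371]
contact_force: [-0.3, 0.2, 5.5]
ee_pos: [0.5189, 0.2388, 0.0356]
contact_force: [1.2, 1.3, 4.2]
```

```bash

python3 -m inch '{"delta_pos":[[0,0,0.03],[0,0,0]],"yaw":[0,0]}'|grep -E 'pos|contact'
python3 -m inch '{"delta_pos":[[0,0,0.03],[0,0,0]],"yaw":[0,0]}'|grep -E 'pos|contact'
python3 -m inch '{"delta_pos":[[0,0,0.03],[0,0,0]],"yaw":[0,0]}'|grep -E 'pos|contact'
```

```text
ee_pos: [0.5189, 0.2389, 0.034]
contact_force: [1.3, 0.9, 4.4]
ee_pos: [0.5189, 0.2389, 0.0325]
contact_force: [1.5, 0.7, 4.1]
ee_pos: [0.5188, 0.2388, 0.031]
contact_force: [2.4, 1.3, 4.3]
```

```bash

python3 -m inch '{"delta_pos":[[0,0,0.03],[0,0,0]],"yaw":[0,0]}'|grep -E 'pos|contact'
python3 -m inch '{"delta_pos":[[0,0,0.03],[0,0,0]],"yaw":[0,0]}'|grep -E 'pos|contact'
```

```text
ee_pos: [0.5188, 0.2388, 0.0295]
contact_force: [2.4, 0.6, 4.2]
ee_pos: [0.5188, 0.2388, 0.0281]
contact_force: [1.9, 0.3, 5.8]
```

```bash

python3 -m inch '{"delta_pos":[[0,0,0.02],[0,0,0]],"yaw":[0,0]}'|grep -E 'pos|contact'
python3 -m inch '{"delta_pos":[[0,0,0.02],[0,0,0]],"yaw":[0,0]}'|grep -E 'pos|contact'
```

```text
ee_pos: [0.5189, 0.2388, 0.0275]
contact_force: [0.2, -0.1, 8.6]
ee_pos: [0.5189, 0.2388, 0.0268]
contact_force: [-1.5, -0.8, 11.7]
```

```bash

python3 -m inch '{"delta_pos":[[0,0,0.02],[0,0,0]],"yaw":[0,0]}'|grep -E 'pos|contact'
python3 -m inch '{"delta_pos":[[0,0,0.01],[0,0,0]],"yaw":[0,0]}'|grep -E 'pos|contact'
```

```text
ee_pos: [0.5189, 0.2388, 0.0262]
contact_force: [-3.9, -1.0, 14.5]
ee_pos: [0.5189, 0.2389, 0.0259]
contact_force: [-4.3, -2.2, 16.1]
```

```bash

python3 -m inch '{"delta_pos":[[0,0,-0.1],[0,0,-0.4],[0,0,-0.6],[0,0,-0.6],[0,0,-0.2]],"yaw":[0,0,0,0,0]}'|grep -E 'pos|contact'
python3 -m inch '{"delta_pos":[[-0.37,0.7,0],[-0.37,0.7,0],[-0.37,0.7,0],[-0.37,0.7,0],[-0.37,0.7,0]],"yaw":[0,0,0,0,0]}'|grep -E 'pos|contact'
python3 -m inch '{"delta_pos":[[-0.37,0.7,0],[-0.37,0.7,0],[-0.37,0.7,0],[-0.37,0.7,0],[-0.37,0.7,0]],"yaw":[0,0,0,0,0]}'|grep -E 'pos|contact'
python3 -m inch '{"delta_pos":[[0,0,0],[0,0,0]],"yaw":[0,0]}'|grep -E 'pos|contact'
python3 - <<'E'
from h import *
s=snap('scene','s4');w=snap('wrist','w4')
print(proj(w,[.4995,-.1565,.111]))
b=cv2.resize(s['img'][270:370,320:420],(400,400));a=cv2.resize(w['img'],(400,300));a=cv2.copyMakeBorder(a,0,100,0,0,0)
cv2.imwrite('pics/m5.png',np.hstack([a,b]))
E
```

```text
ee_pos: [0.5195, 0.2391, 0.1221]
contact_force: [0.1, -0.1, 0.1]
ee_pos: [0.5069, 0.0397, 0.1177]
contact_force: [1.5, 0.6, -0.6]
ee_pos: [0.4971, -0.1577, 0.1178]
contact_force: [1.2, 0.1, -0.1]
ee_pos: [0.4974, -0.1568, 0.1179]
contact_force: [-0.4, 1.4, 0.9]
[317.82378121 269.32458555]
```

View pics/m5.png

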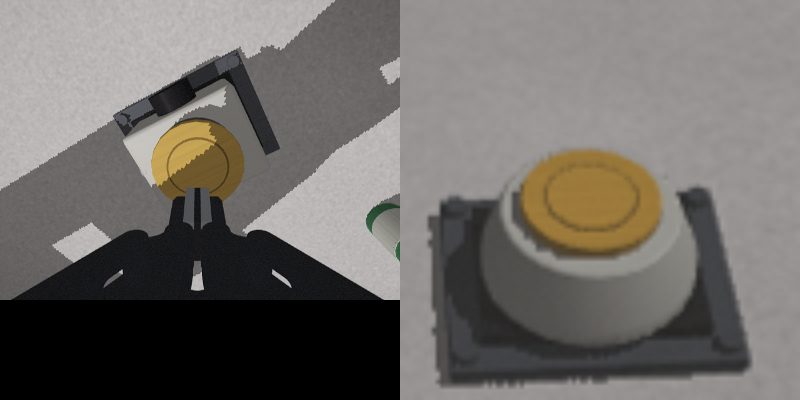

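The foot bush's flange sits flush on the foot. The carrier bush is at wrist (317,264) against a predicted (318,269), so it's centred. Next is the press on the carrier.

```bash

python3 -m inch '{"delta_pos":[[0.04,0.02,0.2],[0,0,0.2],[0,0,0.2],[0,0,0.06],[0,0,0]],"yaw":[0,0,0,0,0]}'|grep -E 'pos|contact'
python3 -m inch '{"delta_pos":[[0,0,0.04],[0,0,0.04],[0,0,0]],"yaw":[0,0,0]}'|grep -E 'pos|contact'
python3 -m inch '{"delta_pos":[[0,0,0.04],[0,0,0]],"yaw":[0,0]}'|grep -E 'pos|contact'
python3 -m inch '{"delta_pos":[[0,0,0.04],[0,0,0]],"yaw":[0,0]}'|grep -E 'pos|contact'
```

```text
ee_pos: [0.5002, -0.1561, 0.0853]
contact_force: [0.6, 0.3, -0.4]
ee_pos: [0.501, -0.1567, 0.0826]
contact_force: [0.7, 0.4, -0.3]
ee_pos: [0.5009, -0.1567, 0.0805]
contact_force: [-0.3, -0.0, 0.1]
ee_pos: [0.5008, -0.1566, 0.0783]
contact_force: [-1.1, 1.1, -0.3]
```

```bash

python3 -m inch '{"delta_pos":[[0,0,0.04],[0,0,0]],"yaw":[0,0]}'|grep -E 'pos|contact'
python3 -m inch '{"delta_pos":[[0,0,0.04],[0,0,0]],"yaw":[0,0]}'|grep -E 'pos|contact'
python3 -m inch '{"delta_pos":[[0,0,0.04],[0,0,0]],"yaw":[0,0]}'|grep -E 'pos|contact'
python3 -m inch '{"delta_pos":[[0,0,0.04],[0,0,0]],"yaw":[0,0]}'|grep -E 'pos|contact'
```

```text
ee_pos: [0.5008, -0.1566, 0.0763]
contact_force: [0.8, -0.6, 0.2]
ee_pos: [0.5008, -0.1566, 0.0743]
contact_force: [0.1, 0.4, -0.3]
ee_pos: [0.5008, -0.1566, 0.0723]
contact_force: [-0.4, 0.3, 0.4]
ee_pos: [0.5012, -0.1567, 0.0708]
contact_force: [-1.1, 0.5, 3.5]
```

```bash

python3 -m inch '{"delta_pos":[[0,0,0.04],[0,0,0]],"yaw":[0,0]}'|grep -E 'pos|contact'
python3 -m inch '{"delta_pos":[[0,0,0.04],[0,0,0]],"yaw":[0,0]}'|grep -E 'pos|contact'
python3 -m inch '{"delta_pos":[[0,0,0.04],[0,0,0]],"yaw":[0,0]}'|grep -E 'pos|contact'
```

```text
ee_pos: [0.5012, -0.1568, 0.0692]
contact_force: [-2.5, 1.1, 6.7]
ee_pos: [0.5012, -0.1568, 0.0672]
contact_force: [-2.9, 0.3, 6.9]
ee_pos: [0.5012, -0.1568, 0.0653]
contact_force: [-2.5, 0.5, 7.0]
```

```bash

python3 -m inch '{"delta_pos":[[0,0,0.04],[0,0,0]],"yaw":[0,0]}'|grep -E 'pos|contact'
python3 -m inch '{"delta_pos":[[0,0,0.03],[0,0,0]],"yaw":[0,0]}'|grep -E 'pos|contact'
python3 -m inch '{"delta_pos":[[0,0,0.03],[0,0,0]],"yaw":[0,0]}'|grep -E 'pos|contact'
```

```text
ee_pos: [0.5012, -0.1568, 0.0633]
contact_force: [-1.9, 1.0, 7.2]
ee_pos: [0.5012, -0.1568, 0.0618]
contact_force: [-2.8, 1.3, 6.2]
ee_pos: [0.5012, -0.1568, 0.0603]
contact_force: [-2.7, 1.2, 7.0]
```

```bash

python3 -m inch '{"delta_pos":[[0,0,0.03],[0,0,0]],"yaw":[0,0]}'|grep -E 'pos|contact'
python3 -m inch '{"delta_pos":[[0,0,0.03],[0,0,0]],"yaw":[0,0]}'|grep -E 'pos|contact'
python3 -m inch '{"delta_pos":[[0,0,0.03],[0,0,0]],"yaw":[0,0]}'|grep -E 'pos|contact'
```

```text
ee_pos: [0.5012, -0.1568, 0.0588]
contact_force: [-3.0, 0.9, 6.5]
ee_pos: [0.5012, -0.1568, 0.0573]
contact_force: [-2.6, 0.6, 7.5]
ee_pos: [0.5012, -0.1568, 0.0558]
contact_force: [-3.8, 1.7, 7.3]
```

```bash

python3 -m inch '{"delta_pos":[[0,0,0.03],[0,0,0]],"yaw":[0,0]}'|grep -E 'pos|contact'
python3 -m inch '{"delta_pos":[[0,0,0.03],[0,0,0]],"yaw":[0,0]}'|grep -E 'pos|contact'
```

```text
ee_pos: [0.5012, -0.1568, 0.0543]
contact_force: [-2.8, 1.1, 7.5]
ee_pos: [0.5012, -0.1568, 0.0528]
contact_force: [-1.8, -0.0, 7.3]
```

```bash

python3 -m inch '{"delta_pos":[[0,0,0.02],[0,0,0]],"yaw":[0,0]}'|grep -E 'pos|contact'
python3 -m inch '{"delta_pos":[[0,0,0.02],[0,0,0]],"yaw":[0,0]}'|grep -E 'pos|contact'
python3 -m inch '{"delta_pos":[[0,0,0.02],[0,0,0]],"yaw":[0,0]}'|grep -E 'pos|contact'
```

```text
ee_pos: [0.5013, -0.1568, 0.0522]
contact_force: [-4.5, 1.9, 9.9]
ee_pos: [0.5013, -0.1568, 0.0515]
contact_force: [-5.9, 2.3, 13.4]
ee_pos: [0.5013, -0.1568, 0.0508]
contact_force: [-7.3, 2.4, 15.7]
```

One more small step, then lift clear and check.

```bash

python3 -m inch '{"delta_pos":[[0,0,0.02],[0,0,0]],"yaw":[0,0]}'|grep -E 'pos|contact|^t:'
python3 -m inch '{"delta_pos":[[0,0,-0.1],[0,0,-0.4],[0,0,-0.6],[0,0,-0.6],[0,0,-0.2]],"yaw":[0,0,0,0,0]}'|grep -E 'pos|contact|^t:'
python3 -m inch '{"delta_pos":[[0,0,-0.4],[0,0,-0.2],[0,0,0]],"yaw":[0,0,0]}'|grep -E 'pos|contact|^t:'
python3 - <<'E'
from h import *
s=snap('scene','s5')['img']
r=lambda x,y:cv2.resize(s[y:y+100,x:x+100],(400,400),interpolation=cv2.INTER_CUBIC)
cv2.imwrite('pics/m6.png',np.hstack([r(220,195),r(320,270)]))
E
```

```text
t: 17.25
ee_pos: [0.5013, -0.1568, 0.0502]
contact_force: [-9.0, 3.1, 19.7]
t: 17.75
ee_pos: [0.5028, -0.1574, 0.1467]
contact_force: [1.4, -0.8, 1.2]
t: 18.05
ee_pos: [0.5018, -0.157, 0.1741]
contact_force: [-0.0, -0.3, -0.2]
```

View pics/m6.png

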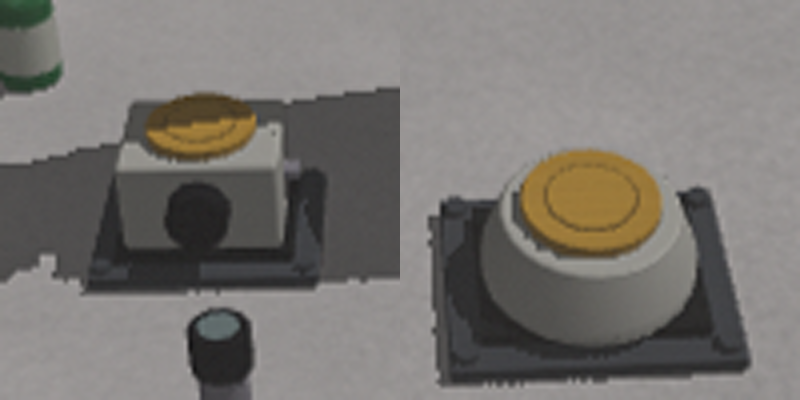

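Both flanges rest flush on their housings, the eyepiece is undisturbed and the arm is clear.

```bash
python3 -c "
from workcell import arm; print(arm.close_job())"
```

```text
the job is handed in; nothing more can be done
None
```

I pressed both bushes home until the resistance climbed (highest readings about 16 N on the foot and 20 N on the carrier, limit 35 N), and the job is handed in at about 18 s with the arm clear and nothing else touched.

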